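Clip the handle on the grill tray and take the gratin out

ROBOT

A 6-joint arm with a two-finger parallel gripper is mounted at the origin on the work surface. World frame = base frame: x ahead of the robot, y to its left, z up, the work surface at z = 0. Lengths are in m, angles in rad, forces in N, time in s.
With the tool pointing down it reaches from about 0.3 to 0.775 m from the base axis. Payload 14.6 kg.
Tool frame: the origin (TCP) lies at the centre of the arm's flange, where the gripper is bolted on; the fingertips stand 199 mm ahead of it and the grasp point (between the pads) lies ctrl.tcp_to_grasp ahead of it (ctrl.tcp_to_grasp is the distance from the TCP to the grasp point, in m); z points along the fingers, y is the line along which they close (so a half turn about z gives the same grasp; the last joint's range is limited). The gripper opens to 94 mm and grips with 3 to 60 N. Pads are 16 mm wide; open, the fingers measure 119 mm over their backs; the gripper's body (75 mm by 177 mm) begins 78 mm behind the grasp point.
Start: joints at [-1.324, 0.3, 1.521, -0, 1.321, -0.067], TCP at [0.17, -0.523, 0.405] pointing down, gripper open.
Joint ranges: [-3.03, 3.03], [-0.79, 2.21], [0.23, 2.52], [-1.04, 4.18], [0, 3.07], [-2.55, 2.55]. Speed limits (rad/s): [2.22, 2.22, 2.57, 3.14, 3.14, 3.14].

INTERFACE

Orientations are given as [roll, pitch, yaw] about the fixed x, y, z axes, in that order (R = Rz(yaw) Ry(pitch) Rx(roll)).
In Python, from station import ctrl gives the robot as it stands. The module is installed in compiled form; this text tells all that it offers.
- The arm moves only by the shell command python3 -m jog 'ROWS' [OPENING] [FORCE]. ROWS is JSON, a list of rows, each a list of 6 numbers: the shift along the tool's x, y, z in cm, then the turn, a rotation vector about the tool's x, y, z in rad. In form: [[tx, ty, tz, ax, ay, az], ...]. A call has 1 to 8 rows; each row is the pose to reach, as a shift and turn from the pose commanded when the call began, along the tool's axes at that moment; what a row does not reach only later rows make up. A row lasts 1/10 s, in which the tool goes at most 50 mm and 8.59 degrees, less where a joint would pass 70% of its speed; a pose out of reach is approached as far as the arm can. A call with a gripper value outside its range is refused whole. OPENING is the opening in per cent of the stroke, from 0 (shut) to 100 (fully open), set as the call begins (- or left out, the last holds). The fingers move at their own pace and stop on an object; FORCE is the grip in N (left out, the last holds). Time passes only in rows, so rows that repeat a pose let the fingers close. It gives the time, the measured TCP pose, the force, the opening and the grip force at its end, in the units of the state.
- ctrl.get_obs(): the state, without advancing time (a new reading comes with each control period).
- ctrl.camera(name): name is "side" or "top" or "wrist"; returns a dict with "img" (420x560x3 uint8, blue, green, red), "intrinsics" (3x3 intrinsics, pixels), "k1" (the pictures are not rectified: a ray, as slopes to the right and down, at radius r is drawn at 1 + k1 r^2 times it, then the intrinsics apply), "R" (3x3) and "t" (3): a world point X has camera coordinates R X + t. Camera axes: x right, y down, z forward; pixel columns grow to the right and rows downward; lengths in m; the calibration is good to about 2 mm. A picture is of the moment at which its call begins. There is no depth.
- ctrl.hand_in(): hands the job in; it is judged then, once.
The state is a dict: "time_s": time; "qpos": joint angles; "joint_vel": joint speeds; "tau": joint torques, N m; "ee_pos": TCP position; "eef_rot": TCP orientation; "force": force on the tool from outside, world axes, zero at the start; "moment": the same for the moment, N m; "grip_width": finger opening in m; "grip_force": force on a finger pad.
Only numpy, scipy, OpenCV 4.12 (cv2) and the standard library are available. Lean on these libraries where they do the work, as an engineer would, in place of code of your own. Each camera call takes 0.05 s, during which the arm holds its last target. There are 200 camera calls.

TASK

The gratin is done: start the loose clip-on handle over the stub on the front of the grill's tray and let go of it, then push it home by its end until the spring button pops up through the hole. Draw the tray out by the handle until the gratin dish is clear of the hood, lift the dish off and set it gently in the middle of the round cork trivet, then push the empty tray fully back into the grill, leaving the handle clipped on. Leave everything else on the worktop where it stands.

Things in the scene. Friction and masses are not known exactly. Their poses are not given: they have to be found in the camera images.
- grill: Steel worktop grill (salamander), a box 360 wide, 300 deep, 195 mm high, fixed, open at the front under a 40 mm deep hood (hood's underside 155 mm above the worktop). Origin: middle of its underside. Its x axis points from the open front to the back, z up; the front face is the plane x = -150 mm. Its place and heading vary.
- tray (a joint): How far the grill's tray is drawn out (m): 0 = fully in against its stop, 0.23 = end of travel. It slides level along the grill's -x, moves with about 2 N, stays where it is left and cannot be lifted out. Fully in, the outside of its front plate is flush with the grill's front face. At the start it may stand up to 20 mm out.
- tray_floor (a point): Middle of the tray's floor, on its upper side, 74 mm above the worktop; axes as the grill's, moves with the tray. Tray: dark steel, 280 wide (y), 270 long (x), side walls to 95 mm and a steel front plate to 105 mm above the worktop. The front plate is 135 mm from this point, towards -x.
- stub_root (a point): On the outside of the tray's front plate, centre of the stub where it meets the plate (88 mm above the worktop); axes as the grill's. The stub is a 20 mm square steel bar that sticks out level 100 mm from here along -x; slick coat; its last 15 mm is a cone, 20 to 11 mm across. The handle's open end comes to rest on the plate.
- stub_tip (a point): Centre of the free end of the stub, 100 mm from stub_root; axes as the grill's.
- catch (a joint): How far the spring button in the stub's top is pressed down (m): 0 = fully up, 0.008 = fully down. Spring: 2 N at the start, 4 to 5 N when pressed flush. The handle's mouth rides up its ramp and presses it down; pushing the handle over it takes about 5 to 12 N along the stub. It pops up through the handle's hole when the mouth is within 2.5 mm of the front plate.
- catch_top (a point): Top of the brass spring button, 12 mm from the front plate, 16.5 mm above the stub's axis when up. The button is 8 mm wide, stands 6.5 mm above the stub's top, and lies between 10 and 26 mm from the plate: square on the plate's side, a 28 degree ramp towards the stub's tip.
- handle: Loose clip-on handle, a straight bar 200 mm long and 28.4 mm square: 108 mm of bare steel socket towards its +x, then a black grip with a steel end cap. About 0.20 kg, centre of mass within 8 mm of mid-length. Origin: middle of its underside; x runs along it towards the open end. It starts lying on the worktop with the hole up.
- handle_mouth (a point): Centre of the handle's open end, 14.2 mm above its underside; axes as the handle's; fully home it lies within 2.5 mm of stub_root. The bore is 22.4 mm square and 108 mm deep; the button's hole is in the top wall, 19 mm long, 12 wide, from 7.5 to 26.5 mm behind this end. Started 60 mm or more over the stub it can be let go: it hangs on with its far end sagging by some 8 mm.
- handle_end (a point): Centre of the closed end face of the handle (28 mm square, the steel cap), 200 mm from the mouth; axes as the handle's.
- dish: White oblong stoneware gratin dish with browned potato slices, 130 long (x), 62 wide (y), 45 mm high, straight sides, and a 15 mm lug on each end near the rim; about 0.42 kg. Origin: middle of its underside. It stands on the tray, length roughly along the grill's x, centre 88 to 110 mm behind the grill's front face: under the hood until the tray is drawn out by 170 to 190 mm.
- trivet: Round cork trivet, 190 mm across, 12 mm thick, lying fast on the worktop. Origin: centre of its underside.
- pepper_mill: turned dark wooden pepper mill, 54 mm across, 160 mm tall. Stays where it is. Origin: centre of its underside.
- mug: blue ceramic mug, 82 mm across, 92 mm tall, handle to its +y. Stays where it is. Origin: centre of its underside.
- bowl: small white ceramic bowl, 124 mm across, 48 mm tall. Stays where it is. Origin: centre of its underside.
- spice_jar: amber glass spice jar, 46 mm across, 85 mm tall. Stays where it is. Origin: centre of its underside.
- tumbler: clear drinking glass, 70 mm across, 100 mm tall. Stays where it is. Origin: centre of its underside.
Things that resemble listed ones, but are neither listed nor needed, are in the scene too. Several things look just like the handle: the one meant starts farthest from the robot's base.

How it is judged:
On the way, in this order (a step that is already met when the one before it is completed fails the run):
1. The handle has been started on the stub (its mouth 8 to 82 mm from the front plate, button not yet through) and let go (y of handle_mouth in the frame of stub_root between -0.004 and 0.004 m and z of handle_mouth in the frame of stub_root between -0.008 and 0.008 m and angle between the x axis of handle and the x axis of grill, either way round below 0.2 rad and x of handle_mouth in the frame of stub_root between -0.082 and -0.008 m and contact force between the fingers and handle below 0.05 N), for 0.2 s.
2. The handle is pushed at its end cap (over 1 N) while its mouth holds the button down (contact force between the fingers and handle_c0 above 1 N and value of joint catch above 0.0025 m), for 0.03 s.
3. The handle is home on the stub (mouth within 5 mm of the front plate) and the button has popped up through its hole (pressed less than 2 mm) (y of handle_mouth in the frame of stub_root between -0.004 and 0.004 m and z of handle_mouth in the frame of stub_root between -0.006 and 0.006 m and angle between the x axis of handle and the x axis of grill, either way round below 0.12 rad and x of handle_mouth in the frame of stub_root above -0.005 m and value of joint catch below 0.002 m), for 0.2 s.
4. The tray is out by more than 160 mm, drawn by the clipped handle with the fingers on it (all of step 3 and value of joint tray above 0.16 m and contact force between the fingers and handle above 0.3 N), for 0.05 s.
5. The dish stands upright on the trivet, its centre within 40 mm of the trivet's, let go and at rest (horizontal distance between dish and trivet below 0.04 m and z of dish in the frame of trivet between 0.008 and 0.017 m and angle between dish's own z axis and vertical below 0.1 rad and contact force between the fingers and dish below 0.05 N and linear speed of dish below 0.03 m/s), for 0.3 s.
At the end, for the whole second after the job is handed in: The tray is back in to within 8 mm of its stop; the handle is on the stub with its mouth within 5 mm of the front plate and the button up through the hole (pressed less than 2 mm); the dish stands upright (within 0.1 rad) on the trivet, its centre within 40 mm of the trivet's, at rest and let go (all of step 3 and all of step 5 and value of joint tray below 0.008 m); the robot touches nothing.
It fails at once if The dish is tipped by more than 0.5 rad (angle between dish's own z axis and vertical above 0.5 rad).
It fails at once if The dish is let fall at the trivet (over 0.35 m/s within 120 mm of its centre, no finger on the dish) (horizontal distance between dish and trivet below 0.12 m and linear speed of dish above 0.35 m/s and contact force between the fingers and dish below 0.05 N).
It fails at once if The dish is slammed on the trivet (over 80 N) (contact force between dish and trivet above 80 N).
It fails at once if Another thing on the worktop is shoved by more than 30 mm or knocked over (distance of any of pepper_mill, mug, bowl, spice_jar, tumbler from where it was at the start of the episode above 0.03 m or angle between any of pepper_mill, mug, bowl, spice_jar, tumbler's own z axis and vertical above 0.4 rad).
It also fails if it takes over 72 s, if anything falls off the work surface, if the arm or the gripper's body presses on something with over 40 N, if the wrist force passes 120 N, or if a joint passes its speed limit or range.

## Working session

There is one attempt and no reset: what is moved stays moved. The work goes in short steps, Python scripts to look and compute and a shell command to move; the robot and the scene stay as the last step left them, time stands still between calls to the robot, and variables do not carry over. Pictures are saved under pics/ and viewed, at most 10 in all, crops included, and the job is handed in when it is done.

```bash
mkdir -p pics; ls; python3 - <<'E'
from station import ctrl
import cv2,numpy as np
print(ctrl.tcp_to_grasp); o=ctrl.get_obs(); print({k:np.round(v,3).tolist() for k,v in o.items()})
for n in("top","side"):
    c=ctrl.camera(n); cv2.imwrite(f"pics/{n}0.png",c["img"]); print(n,c["intrinsics"],c["k1"],np.round(c["R"],3),c["t"])
E
```

```text
pics
0.1804
{'time_s': 0.0, 'qpos': [-1.324, 0.3, 1.522, 0.0, 1.321, -0.067], 'joint_vel': [-0.001, 0.001, 0.001, -0.001, -0.001, -0.001], 'tau': [0.003, -53.18, -35.273, 0.071, 0.024, -0.0], 'ee_pos': [0.17, -0.523, 0.404], 'eef_rot': [-3.14, -0.0, 0.314], 'force': [0.167, 0.704, 0.214], 'moment': [-0.013, -0.003, -0.005], 'grip_force': 0.0, 'grip_width': 0.094}
top [[500.32575346   0.         286.92127244]
 [  0.         500.32575346 216.02240343]
 [  0.           0.           1.        ]] -0.14133543905383997 [[ 0.019 -1.     0.019]
 [-0.987 -0.022 -0.159]
 [ 0.16  -0.016 -0.987]] [-0.04501211  0.49893926  1.21887408]
side [[389.40509547   0.         276.63556716]
 [  0.         389.40509547 215.96286128]
 [  0.           0.           1.        ]] -0.08250615615068742 [[-0.838 -0.546  0.005]
 [-0.398  0.603 -0.691]
 [ 0.374 -0.581 -0.723]] [0.41274381 0.25927639 1.04505192]
```

View pics/top0.png

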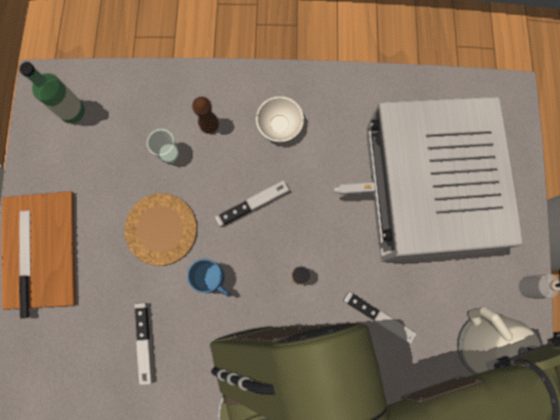

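View pics/side0.png

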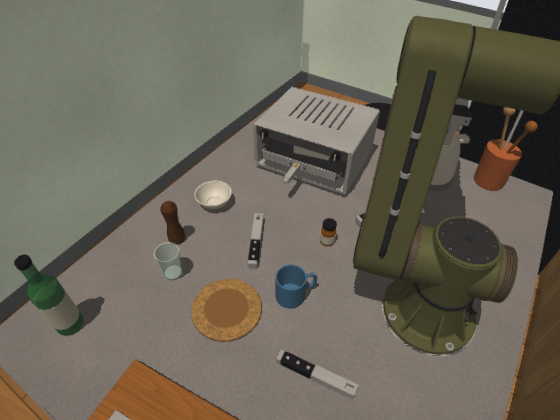

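```bash
cat > h.py <<'E'
from station import ctrl
import numpy as np,cv2
def ray(c,uv):
    K=c["intrinsics"];d=((uv[0]-K[0,2])/K[0,0],(uv[1]-K[1,2])/K[1,1])
    x=np.array(d)
    for _ in range(20): x=np.array(d)/(1+c["k1"]*(x@x))
    R=np.array(c["R"]);return -R.T@np.array(c["t"]),R.T@np.array([*x,1])
def onz(c,uv,z):
    o,v=ray(c,uv);return o+v*(z-o[2])/v[2]
def tri(c1,u1,c2,u2):
    o1,v1=ray(c1,u1);o2,v2=ray(c2,u2)
    s=np.linalg.lstsq(np.c_[v1,-v2],o2-o1,rcond=None)[0]
    return (o1+v1*s[0]+o2+v2*s[1])/2,np.linalg.norm(o1+v1*s[0]-o2-v2*s[1])
def proj(c,X):
    p=np.array(c["R"])@X+np.array(c["t"]);x=p[:2]/p[2];x=x*(1+c["k1"]*(x@x));K=c["intrinsics"]
    return np.array([K[0,0]*x[0]+K[0,2],K[1,1]*x[1]+K[1,2]])
E
python3 - <<'E'
from h import *
T=ctrl.camera("top");S=ctrl.camera("side")
np.set_printoptions(precision=4,suppress=True)
for n,uv,z in [("A mouth",(287,186),.028),("A end",(219,221),.028),("B end",(347,297),.028),("B other",(412,338),.028),("C up",(141,306),.028),("C low",(146,382),.028),("trivet",(160.5,229),.012),("stub tip",(337,189),.09),("front plate stub",(373,188),.098),("roof front l",(380,104),.195),("roof front r",(388,255),.195),("roof back l",(500,98),.195),("roof back r",(520,244),.195),
("mug",(207,272),.092),("jar",(301,272),.085),("bowl",(280,115),.048)]:
    p=onz(T,uv,z);print(n,p,np.hypot(*p[:2]))
t=T["img"];s=S["img"]
a=cv2.resize(t[160:320,200:430],None,fx=2.4,fy=2.4,interpolation=2)
b=cv2.resize(s[130:280,230:350],None,fx=2.6,fy=2.6,interpolation=2)
H=max(a.shape[0],b.shape[0]);f=lambda i:cv2.copyMakeBorder(i,0,H-i.shape[0],0,0,0)
if a.shape[1]+b.shape[1]<=870: im=np.hstack([f(a)[:,:480],f(b)]);print(im.shape);cv2.imwrite("pics/c1.png",im)
E
```

```text
A mouth [ 0.5799 -0.0336  0.028 ] 0.5808376639377066
A end [0.4852 0.1372 0.028 ] 0.5041855608242993
B end [ 0.3003 -0.1889  0.028 ] 0.3547435086821652
B other [ 0.1998 -0.3536  0.028 ] 0.4061080363452583
C up [0.266  0.3253 0.028 ] 0.42021553560005237
C low [0.0795 0.3047 0.028 ] 0.3149289079749827
trivet [0.4633 0.2897 0.012 ] 0.5464191312567195
stub tip [ 0.5614 -0.1552  0.09  ] 0.582483001431389
front plate stub [ 0.5644 -0.2427  0.098 ] 0.614364983793147
roof front l [ 0.7433 -0.2436  0.195 ] 0.7822088740960883
roof front r [ 0.3929 -0.2562  0.195 ] 0.4690340488311428
roof back l [ 0.7732 -0.5385  0.195 ] 0.9422160666212358
roof back r [ 0.4219 -0.5648  0.195 ] 0.705025285254364
mug [0.3526 0.1533 0.092 ] 0.384468210453868
jar [ 0.3578 -0.0702  0.085 ] 0.3646679942236302
bowl [ 0.7642 -0.0115  0.048 ] 0.7643198263724997
(390, 792, 3)
```

View pics/c1.png

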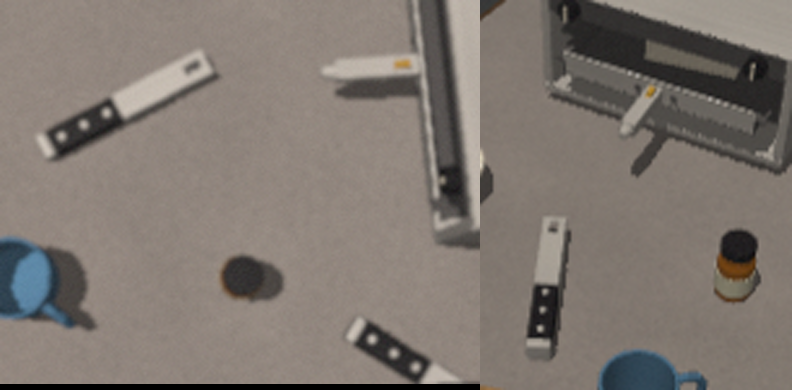

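Candidates in the top view: A (253,203), B (380,317) and C (143,343). A is 0.535 m from the base, B and C about 0.37 m, so A is the handle meant. The crop shows its slot at the right/upper end (crop 192,67). The stub, with its brass button, points left at top-view (337–373,188). I'll go above A.

```bash
cat >> h.py <<'E'
from scipy.spatial.transform import Rotation as Ro
def go(gx,gy,gz,yaw):  # rows for grasp point at world gx,gy,gz, tool down, yaw of tool x
    o=ctrl.get_obs();R0=Ro.from_euler("xyz",o["eef_rot"]);R1=Ro.from_euler("xyz",[np.pi,0,yaw])
    d=np.array([gx,gy,gz+ctrl.tcp_to_grasp])-o["ee_pos"]
    print("tool cm",np.round(R0.inv().apply(d)*100,2),"rot",np.round((R0.inv()*R1).as_rotvec(),3),"t",round(o["time_s"],2),"F",np.round(o["force"],1),"w",round(float(o["grip_width"]),4))
E
python3 -m jog '[[0,0,-4,0,0,0],[52,-45,-4,0,0,-1.76],[52,-45,-4,0,0,-1.76],[52,-45,-4,0,0,-1.76],[52,-45,-4,0,0,-1.76],[52,-45,-4,0,0,-1.76],[52,-45,-4,0,0,-1.76],[52,-45,-4,0,0,-1.76]]' 100
python3 -c "
from h import *
go(.524,.0675,.2,2.076)"
```

```text
time_s: 1.0
ee_pos: [0.3513, -0.2217, 0.4448]
eef_rot: [3.141, 0.0, 1.37]
force: [1.4, 0.0, -0.3]
grip_width: 0.0939
grip_force: 0.0
tool cm [31.79 11.15  6.44] rot [ 0.     0.    -0.706] t 1.0 F [ 1.4  0.  -0.3] w 0.0939
```

```bash
python3 -m jog '[[31.8,11.2,6.5,0,0,-0.71],[31.8,11.2,6.5,0,0,-0.71],[31.8,11.2,6.5,0,0,-0.71],[31.8,11.2,6.5,0,0,-0.71],[31.8,11.2,6.5,0,0,-0.71],[31.8,11.2,6.5,0,0,-0.71],[31.8,11.2,6.5,0,0,-0.71],[31.8,11.2,6.5,0,0,-0.71]]'
python3 - <<'E'
from h import *
go(.524,.0675,.022,2.076)
W=ctrl.camera("wrist");T=ctrl.camera("top")
print(np.round(W["R"],2),np.round(-np.array(W["R"]).T@W["t"],3))
print([np.round(proj(W,np.array(p))) for p in ([.58,-.034,.028],[.485,.137,.028])])
b=cv2.resize(T["img"][90:270,320:530],None,fx=1.143,fy=1.143)
im=np.hstack([W["img"],np.vstack([b,np.zeros((420-b.shape[0],240,3),np.uint8)])]) 
cv2.imwrite("pics/w1.png",im)
E
```

```text
time_s: 1.8
ee_pos: [0.527, 0.0681, 0.3778]
eef_rot: [-3.14, -0.001, 2.078]
force: [0.3, -0.6, 0.2]
grip_width: 0.0944
grip_force: 0.0
tool cm [ 0.07 -0.25 17.54] rot [-0.002 -0.001  0.002] t 1.8 F [ 0.3 -0.6  0.2] w 0.0944
[[ 0.87  0.49 -0.  ]
 [ 0.47 -0.85  0.24]
 [ 0.11 -0.21 -0.97]] [0.493 0.127 0.357]
[array([273., 294.]), array([273., 117.])]
```

View pics/w1.png

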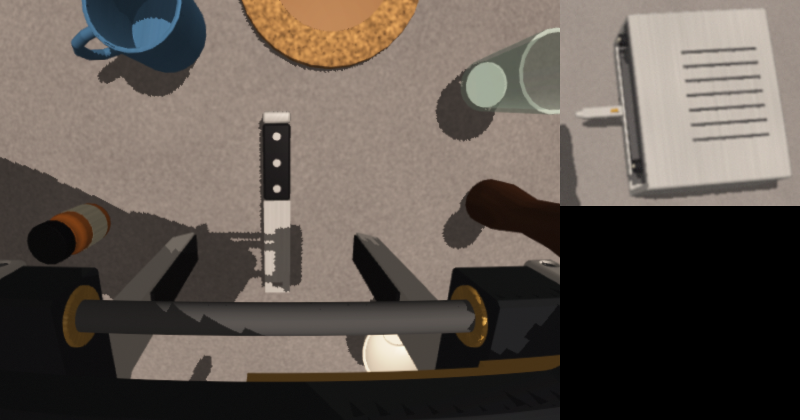

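Wrist view: the handle lies vertically at column ~276. Its end cap edge is at (276,113), the grip/steel boundary at (276,200), and the mouth at about (277,291). The handle's direction matches the tool's.

```bash
python3 - <<'E'
from h import *
W=ctrl.camera("wrist")
np.set_printoptions(precision=4,suppress=True)
e=onz(W,(276,113),.0284);b=onz(W,(276.5,200),.0284);m=onz(W,(277,291.5),.0284)
print(e,b,m,np.linalg.norm(e-b),np.linalg.norm(m-b))
d=(m-e)/np.linalg.norm(m-e);yaw=np.arctan2(-d[1],-d[0]);g=b-d*.008;print(yaw,g)
go(g[0],g[1],.0215,yaw)
E
```

```text
[0.485  0.1391 0.0284] [0.529  0.061  0.0284] [ 0.5819 -0.0332  0.0284] 0.08960224611485378 0.1080334188699998
2.0831576777566942 [0.5251 0.0679 0.0284]
tool cm [ 0.35  0.14 17.77] rot [-0.    -0.    -0.009] t 1.95 F [ 0.1 -0.5 -0.5] w 0.0943
```

```bash
python3 -m jog '[[0.3,0.1,10,0,0,0],[0.3,0.1,17.7,0,0,0],[0.3,0.1,17.7,0,0,0],[0.3,0.1,17.7,0,0,0],[0.3,0.1,17.7,0,0,0],[0.3,0.1,17.7,0,0,0]]'
python3 -m jog '[[0,0,0,0,0,0],[0,0,0,0,0,0],[0,0,0,0,0,0],[0,0,0,0,0,0],[0,0,0,0,0,0],[0,0,0,0,0,0]]' 0 40
python3 - <<'E'
from h import *
np.set_printoptions(precision=4,suppress=True)
T=ctrl.camera("top");S=ctrl.camera("side")
# stub: enlarge both
a=cv2.resize(T["img"][165:215,325:395],None,fx=8,fy=8,interpolation=2);b=cv2.resize(S["img"][145:195,275:320],None,fx=8,fy=8,interpolation=2)
im=np.hstack([a[:,:440],b]);cv2.imwrite("pics/st.png",im);print(im.shape)
E
```

```text
time_s: 2.55
ee_pos: [0.5251, 0.0664, 0.203]
eef_rot: [3.141, 0.0, 2.072]
force: [0.2, -0.6, 0.8]
grip_width: 0.0941
grip_force: 0.0
time_s: 3.15
ee_pos: [0.5252, 0.0677, 0.2027]
eef_rot: [3.142, -0.0, 2.074]
force: [-0.1, 0.6, 1.3]
grip_width: 0.0498
grip_force: 0.0
(400, 800, 3)
```

View pics/st.png

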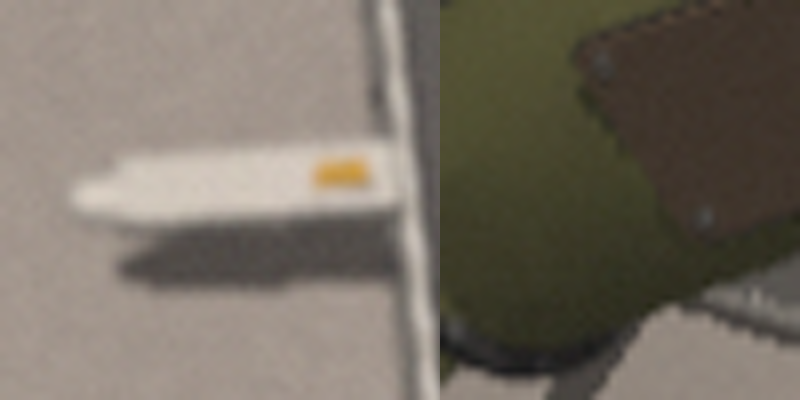

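Crop: the stub tip is at crop (72,195), i.e. pixel (334,189.4). The button runs from crop (315,175) to (370,173). The side view of the stub is blocked by the arm.

```bash
python3 -m jog '[[0,0,0,0,0,0],[0,0,0,0,0,0],[0,0,0,0,0,0],[0,0,0,0,0,0],[0,0,0,0,0,0],[0,0,0,0,0,0]]' 0 40
python3 - <<'E'
from h import *
np.set_printoptions(precision=4,suppress=True)
T=ctrl.camera("top")
f=lambda x,y,z:onz(T,(325+x/8-.5,165+y/8-.5),z)
tip=f(72,195,.088);b1=f(315,175,.098);b2=f(370,173,.1045);pl=f(395,183,.0980)
up1=f(125,155,.098);up2=f(390,145,.098)
print(tip,b1,b2,pl,up1,up2)
print([np.arctan2(*(q-p)[1::-1]) for p,q in((tip,b1),(tip,b2),(up1,up2))])
roof=[onz(T,p,.195)[:2] for p in((380,104),(388,255),(500,98),(520,244))]
print(roof)
im=T["img"][90:270,360:530];cv2.imwrite("pics/gr.png",cv2.resize(im,None,fx=3,fy=3,interpolation=2))
E
```

```text
time_s: 3.85
ee_pos: [0.5252, 0.0677, 0.2027]
eef_rot: [3.141, -0.0, 2.074]
force: [1.1, 1.5, -0.8]
grip_width: 0.0281
grip_force: 39.9
[ 0.562  -0.1468  0.088 ] [ 0.5679 -0.2202  0.098 ] [ 0.5675 -0.2359  0.1045] [ 0.566  -0.2449  0.098 ] [ 0.5726 -0.1619  0.098 ] [ 0.5779 -0.2434  0.098 ]
[np.float64(-1.4903684314057262), np.float64(-1.5091524357473722), np.float64(-1.5064059885824848)]
[array([ 0.7433, -0.2436]), array([ 0.3929, -0.2562]), array([ 0.7732, -0.5385]), array([ 0.4219, -0.5648])]
```

View pics/gr.png

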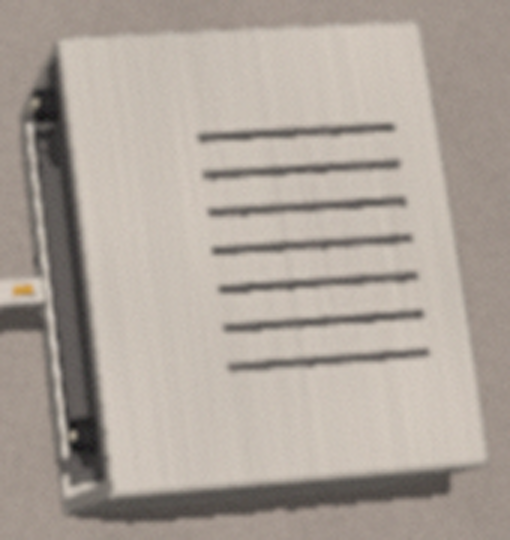

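Roof corners in the crop: (57,40), (415,23), (487,462), (110,493). The front-right one corrects my earlier guess.

```bash
python3 - <<'E'
from h import *
np.set_printoptions(precision=4,suppress=True)
T=ctrl.camera("top")
f=lambda x,y,z:onz(T,(360+x/3-.33,90+y/3-.33),z)[:2]
a,b,c,d=f(57,40,.195),f(415,23,.195),f(487,462,.195),f(110,493,.195)
print(a,b,c,d,[np.linalg.norm(u-v) for u,v in((a,b),(b,c),(c,d),(d,a))])
an=lambda v:np.arctan2(v[1],v[0])
print(an(b-a),an(c-d),an(a-d)-np.pi/2,an(b-c)-np.pi/2)
s=[(f(200,136,.195),f(394,127,.195)),(f(232,367,.195),f(428,352,.195))]
print([an(v-u) for u,v in s]); print((a+d)/2)
p=[f(30,130,.105),f(68,455,.105)];print(p,an(p[0]-p[1])-np.pi/2)
E
python3 -m jog '[[0,0,-5,0,0,0],[0,0,-10,0,0,0],[0,0,-10,0,0,0],[0,0,-10,0,0,0]]'
```

```text
[ 0.7457 -0.2405] [ 0.7746 -0.5335] [ 0.4228 -0.5698] [ 0.3954 -0.2749] [np.float64(0.29440352033260425), np.float64(0.35368319163998174), np.float64(0.2961644982496648), np.float64(0.3519901548534151)]
-1.4724441017362497 -1.478148765271634 -1.4729205176143803 -1.4679528775352964
[np.float64(-1.4811624868768976), np.float64(-1.4734407464982664)]
[ 0.5705 -0.2577]
[array([ 0.7024, -0.2349]), array([ 0.4331, -0.2628])] -1.4677424562710581
time_s: 4.35
ee_pos: [0.525, 0.0677, 0.3028]
eef_rot: [3.141, 0.0, 2.074]
force: [-0.3, -0.4, -3.2]
grip_width: 0.0282
grip_force: 39.9
```

```bash
python3 -c "
from h import *
go(.5462,-.0063,.0961,1.669)"
```

```text
tool cm [-7.5  -1.71  2.63] rot [0.001 0.    0.405] t 4.35 F [-0.3 -0.4 -3.2] w 0.0282
```

```bash
python3 -m jog '[[-3,-0.7,0,0,0,0.14],[-6,-1.4,1,0,0,0.28],[-7.5,-1.7,2.6,0,0,0.405],[-7.5,-1.7,2.6,0,0,0.405],[-7.5,-1.7,2.6,0,0,0.405],[-7.5,-1.7,2.6,0,0,0.405]]'
python3 - <<'E'
from h import *
W=ctrl.camera("wrist");T=ctrl.camera("top");S=ctrl.camera("side");go(.5462,-.0063,.0961,1.669)
a=cv2.resize(T["img"][165:225,270:390],None,fx=3.3,fy=3.3,interpolation=2);b=cv2.resize(S["img"][140:230,240:340],None,fx=2.2,fy=2.2,interpolation=2)
b=cv2.copyMakeBorder(b,0,0,0,396-b.shape[1],0)
w=W["img"][:,60:464];a=cv2.resize(a,(396,198));im=np.hstack([w,np.vstack([a,b])[:420] if a.shape[0]+b.shape[0]>=420 else cv2.copyMakeBorder(np.vstack([a,b]),0,420-a.shape[0]-b.shape[0],0,0,0)])
cv2.imwrite("pics/al.png",im);print(im.shape)
np.save("al.npy",np.array([0]))
E
```

```text
time_s: 4.95
ee_pos: [0.5463, -0.0055, 0.2765]
eef_rot: [-3.141, -0.0, 1.672]
force: [0.5, 0.2, -2.5]
grip_width: 0.0281
grip_force: 39.9
tool cm [-0.07 -0.03  0.05] rot [0.001 0.    0.002] t 5.1 F [-0.6  0.6 -2.6] w 0.0282
(420, 800, 3)
```

View pics/al.png

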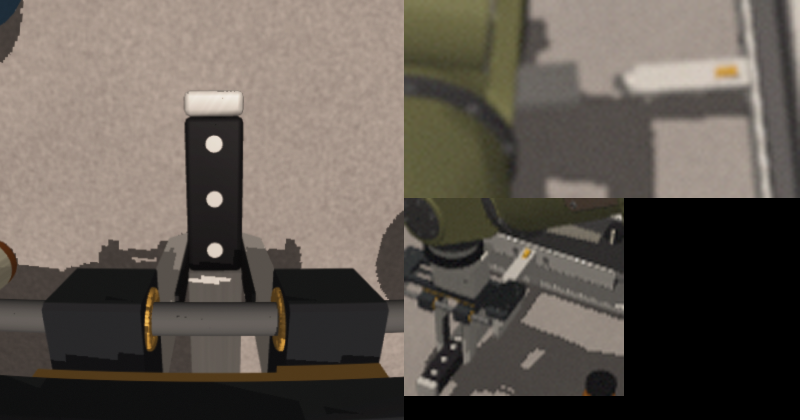

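The wrist view shows the handle straight in the fingers (its centre column ~274 in the full image). In the top crop the handle's mouth is at (577,62–103) and the stub tip at (622,80).

```bash
python3 - <<'E'
from h import *
np.set_printoptions(precision=4,suppress=True)
T=ctrl.camera("top")
f=lambda x,y,z:onz(T,(270+(x-404)/3.3-.35,165+y/3.3-.35),z)
print("handle upper edge",f(577,62,.1022),f(525,67,.1022),"predicted",np.array([.5463,-.0055])+.1166*np.array([.1,-.995])+.0142*np.array([.995,.1]))
print("stub upper",f(640,66,.098),f(745,60,.098),"tip",f(622,80,.088))
W=ctrl.camera("wrist");print("cap top",onz(W,(245,92),.1022),onz(W,(302,92),.1022),onz(W,(246,117),.1022),onz(W,(302,117),.1022))
E
```

```text
handle upper edge [ 0.5716 -0.1174  0.1022] [ 0.5669 -0.0792  0.1022] predicted [ 0.5721 -0.1201]
stub upper [ 0.5708 -0.1644  0.098 ] [ 0.5773 -0.2428  0.098 ] tip [ 0.5621 -0.1523  0.088 ]
cap top [0.524  0.0776 0.1022] [0.5504 0.0803 0.1022] [0.5255 0.0664 0.1022] [0.5517 0.069  0.1022]
```

```bash
python3 -m jog '[[-1,-0.05,0,0,0,0],[-2,-0.05,0,0,0,0],[-2.7,-0.05,0,0,0,0],[-3.4,-0.05,0,0,0,0],[-4.1,-0.05,0,0,0,0],[-4.8,-0.05,0,0,0,0],[-5.5,-0.05,0,0,0,0],[-5.5,-0.05,0,0,0,0]]'; python3 -c "
from h import *
o=ctrl.get_obs();print(o['force'],o['moment'])"
```

```text
time_s: 6.0
ee_pos: [0.5514, -0.0618, 0.2766]
eef_rot: [3.142, 0.0, 1.668]
force: [-0.1, 0.4, -3.1]
grip_width: 0.0281
grip_force: 39.9
[-0.1158867   0.38274101 -3.05233806] [ 0.00908913 -0.06666781 -0.00032093]
```

```bash
python3 -m jog '[[-0.8,0,0,0,0,0],[-1.6,0,0,0,0,0],[-2.4,0,0,0,0,0],[-3.2,0,0,0,0,0],[-3.8,0,0,0,0,0],[-3.8,0,0,0,0,0]]'; python3 - <<'E'
from h import *
o=ctrl.get_obs();print(o['force'],o['moment'])
T=ctrl.camera("top");S=ctrl.camera("side")
a=cv2.resize(T["img"][150:230,260:400],None,fx=4,fy=4,interpolation=2);b=cv2.resize(S["img"][140:240,240:300],None,fx=3.2,fy=3.2,interpolation=2)
cv2.imwrite("pics/on.png",np.hstack([a,b]))
E
```

```text
time_s: 6.6
ee_pos: [0.5551, -0.0996, 0.2766]
eef_rot: [3.142, 0.0, 1.668]
force: [0.7, 0.1, -2.9]
grip_width: 0.0285
grip_force: 39.9
[ 0.7440573   0.06918709 -2.94278422] [-0.00968987 -0.10731982 -0.0688381 ]
```

View pics/on.png

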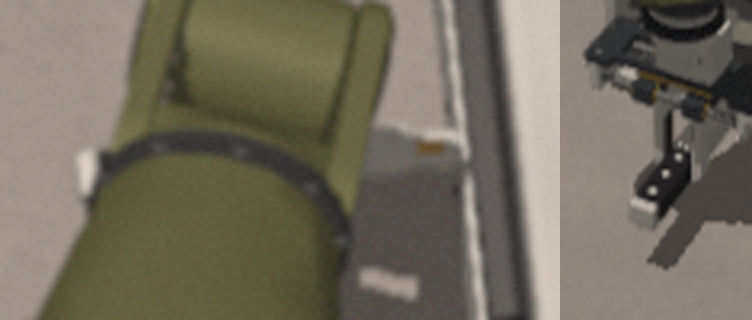

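The handle is over the stub: the top crop shows its end cap at (88,175), and the button at (430,148) is still free ahead of the mouth. Releasing.

```bash
python3 -m jog '[[0,0,0,0,0,0],[0,0,0,0,0,0],[0,0,0,0,0,0],[0,0,0,0,0,0],[0,0,0,0,0,0],[0,0,0,0,0,0],[0,0,0,0,0,0],[0,0,0,0,0,0]]' 70
python3 -m jog '[[0,0,-5,0,0,0],[0,0,-8,0,0,0],[0,0,-8,0,0,0]]'
python3 - <<'E'
from h import *
W=ctrl.camera("wrist")
go(.5255,.1305,.085,1.669)
cv2.imwrite("pics/rel.png",W["img"])
E
```

```text
time_s: 7.5
ee_pos: [0.5551, -0.0988, 0.2766]
eef_rot: [-3.142, -0.0, 1.669]
force: [-0.7, -0.3, -0.2]
grip_width: 0.0657
grip_force: 0.0
time_s: 7.8
ee_pos: [0.5554, -0.0989, 0.361]
eef_rot: [3.135, 0.002, 1.669]
force: [0.1, 0.8, -0.4]
grip_width: 0.0661
grip_force: 0.0
tool cm [23.12 -0.73  9.27] rot [ 0.003  0.001 -0.   ] t 7.85 F [-0.6  1.  -1.1] w 0.0657
```

View pics/rel.png

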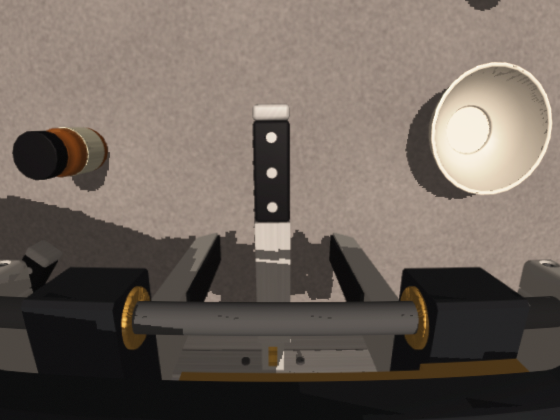

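The handle hangs on the stub by itself, straight: end cap at (271,105–118), button at (272,355).

```bash
python3 - <<'E'
from h import *
np.set_printoptions(precision=4,suppress=True)
W=ctrl.camera("wrist")
e=onz(W,(271,105.5),.095);m=onz(W,(272,221),.099);print(e,m, "grip->cap",np.linalg.norm(e[:2]-m[:2]))
d=np.array([.0977,-.9952])
g=e[:2]-d*.030;print(g);go(g[0],g[1],.0905,1.669)
E
```

```text
[ 0.5447 -0.0145  0.095 ] [ 0.5539 -0.1012  0.099 ] grip->cap 0.08723991241164648
[0.5417 0.0154]
tool cm [11.49 -0.2   8.57] rot [ 0.001  0.    -0.   ] t 7.9 F [ 0.3  0.1 -0.2] w 0.066
```

```bash
python3 -m jog '[[5,-0.1,0,0,0,0],[9,-0.2,0,0,0,0],[11.5,-0.2,0,0,0,0],[11.5,-0.2,4,0,0,0],[11.5,-0.2,8.6,0,0,0],[11.5,-0.2,8.6,0,0,0],[11.5,-0.2,8.6,0,0,0],[11.5,-0.2,8.6,0,0,0]]' 0 40
python3 -m jog '[[-0.4,0,0,0,0,0],[-0.8,0,0,0,0,0],[-1.2,0,0,0,0,0],[-1.6,0,0,0,0,0],[-2.0,0,0,0,0,0],[-2.4,0,0,0,0,0],[-2.4,0,0,0,0,0]]'
```

```text
time_s: 8.7
ee_pos: [0.5423, 0.0153, 0.2725]
eef_rot: [3.139, 0.0, 1.668]
force: [1.2, 0.3, 1.0]
grip_width: 0.0053
grip_force: 0.0
time_s: 9.4
ee_pos: [0.5442, -0.0089, 0.2707]
eef_rot: [3.142, 0.0, 1.668]
force: [0.1, 0.6, 0.6]
grip_width: 0.0002
grip_force: 0.0
```

```bash
python3 -m jog '[[-0.3,0,0,0,0,0],[-0.6,0,0,0,0,0],[-0.9,0,0,0,0,0],[-1.2,0,0,0,0,0],[-1.5,0,0,0,0,0]]'; python3 -m jog '[[-0.3,0,0,0,0,0],[-0.6,0,0,0,0,0],[-0.9,0,0,0,0,0],[-1.1,0,0,0,0,0]]'
```

```text
time_s: 9.9
ee_pos: [0.5457, -0.0232, 0.2709]
eef_rot: [3.141, -0.001, 1.669]
force: [-0.6, 9.9, 4.6]
grip_width: 0.0007
grip_force: 4.7
time_s: 10.3
ee_pos: [0.547, -0.0331, 0.2718]
eef_rot: [3.14, -0.003, 1.669]
force: [-2.9, 21.1, 13.5]
grip_width: 0.0002
grip_force: 10.4
```

```bash
python3 -m jog '[[-0.3,0,0,0,0,0],[-0.5,0,0,0,0,0],[-0.7,0,0,0,0,0]]'; python3 - <<'E'
from h import *
np.set_printoptions(precision=2,suppress=True)
print(ctrl.get_obs()["force"],ctrl.get_obs()["moment"])
E
```

```text
time_s: 10.6
ee_pos: [0.5477, -0.0401, 0.2719]
eef_rot: [3.139, -0.002, 1.669]
force: [-1.3, 18.6, 13.7]
grip_width: 0.0007
grip_force: 9.1
[-1.3  18.63 13.71] [3.   0.23 0.02]
```

```bash
python3 -m jog '[[-0.2,0,0,0,0,0],[-0.4,0,0,0,0,0]]';python3 -m jog '[[-0.2,0,0,0,0,0],[-0.4,0,0,0,0,0]]'
```

```text
time_s: 10.8
ee_pos: [0.548, -0.0447, 0.2715]
eef_rot: [3.14, -0.001, 1.669]
force: [-1.1, 6.9, 5.8]
grip_width: 0.0003
grip_force: 3.7
time_s: 11.0
ee_pos: [0.5482, -0.0487, 0.2708]
eef_rot: [3.141, -0.002, 1.669]
force: [-1.7, 23.6, 5.7]
grip_width: 0.0004
grip_force: 11.7
```

```bash
python3 -m jog '[[-0.1,0,0,0,0,0],[-0.2,0,0,0,0,0],[-0.2,0,0,0,0,0]]';python3 -m jog '[[-0.1,0,0,0,0,0],[-0.2,0,0,0,0,0],[-0.2,0,0,0,0,0]]'; python3 - <<'E'
from h import *
T=ctrl.camera("top");S=ctrl.camera("side")
a=cv2.resize(T["img"][160:220,330:400],None,fx=6,fy=6,interpolation=2);b=cv2.resize(S["img"][140:200,260:320],None,fx=6,fy=6,interpolation=2)
cv2.imwrite("pics/home.png",np.hstack([a,b]))
E
```

```text
time_s: 11.3
ee_pos: [0.5483, -0.0492, 0.2709]
eef_rot: [-3.141, -0.005, 1.669]
force: [-3.3, 27.2, 7.4]
grip_width: 0.0004
grip_force: 13.6
time_s: 11.6
ee_pos: [0.5485, -0.0499, 0.2708]
eef_rot: [-3.141, -0.008, 1.67]
force: [-3.4, 40.5, 11.3]
grip_width: 0.0005
grip_force: 20.5
```

View pics/home.png

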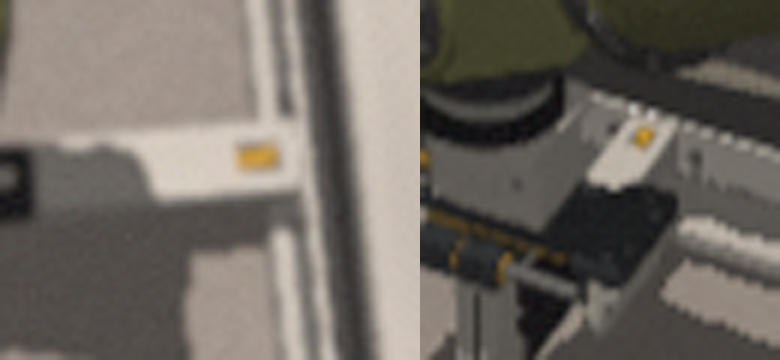

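The brass button shows through the hole in the handle's top (crop (258,157) in the top view, (644,137) in the side view). The mouth is on the plate and the tray at its stop, so the handle is clipped. Next I regrip it from above.

```bash
python3 -m jog '[[2,0,0,0,0,0],[2,0,-4,0,0,0],[2,0,-8,0,0,0],[-2,0,-8,0,0,0],[-5.8,0,-8,0,0,0],[-5.8,0,-8,0,0,0],[-5.8,0,-8,0,0,0],[-5.8,0,-8,0,0,0]]' 70 40
python3 -m jog '[[0,0,4,0,0,0],[0,0,7.8,0,0,0],[0,0,7.8,0,0,0],[0,0,7.8,0,0,0]]'
python3 -m jog '[[0,0,0,0,0,0],[0,0,0,0,0,0],[0,0,0,0,0,0],[0,0,0,0,0,0],[0,0,0,0,0,0],[0,0,0,0,0,0],[0,0,0,0,0,0],[0,0,0,0,0,0]]' 0 40; python3 -c "
from h import *
o=ctrl.get_obs();print(o['ee_pos'],o['force'])"
```

```text
time_s: 12.5
ee_pos: [0.5542, -0.1104, 0.3504]
eef_rot: [-3.141, -0.0, 1.669]
force: [0.5, -0.7, 0.1]
grip_width: 0.0611
grip_force: 0.0
time_s: 12.9
ee_pos: [0.5545, -0.1103, 0.2735]
eef_rot: [-3.141, -0.0, 1.67]
force: [0.4, 0.5, 1.6]
grip_width: 0.066
grip_force: 0.0
time_s: 13.7
ee_pos: [0.5543, -0.1109, 0.2729]
eef_rot: [3.141, 0.0, 1.669]
force: [1.2, 1.2, 2.2]
grip_width: 0.0283
grip_force: 39.9
[ 0.5543412  -0.11092759  0.2728768 ] [1.20907872 1.19501271 2.16743312]
```

```bash
python3 -m jog '[[0.5,0,0,0,0,0],[1.5,0,0,0,0,0],[3,0,0,0,0,0],[4.5,0,0,0,0,0],[6,0,0,0,0,0],[7.5,0,0,0,0,0],[9,0,0,0,0,0],[10.5,0,0,0,0,0]]'
python3 -m jog '[[1.5,0,0,0,0,0],[3,0,0,0,0,0],[4.5,0,0,0,0,0],[6,0,0,0,0,0],[7.5,0,0,0,0,0],[9,0,0,0,0,0],[10.5,0,0,0,0,0],[11,0,0,0,0,0]]'
python3 - <<'E'
from h import *
o=ctrl.get_obs();print(o['ee_pos'],o['force'],o['grip_width'])
T=ctrl.camera("top");S=ctrl.camera("side")
for n,c in(("top",T),("side",S)):
    im=c["img"];hsv=cv2.cvtColor(im,cv2.COLOR_BGR2HSV)
    m=cv2.inRange(hsv,(8,90,70),(32,255,255))
    k,l,s,ce=cv2.connectedComponentsWithStats(m)
    print(n,[(s[i].tolist(),np.round(ce[i]).tolist()) for i in range(1,k) if s[i,4]>25])
# predicted dish rim centre ~0.12 m outside the front face
d=np.array([.0977,-.9952]);p=np.array([.5705,-.256])-.11*d;P=np.array([*p,.115]);print(P,proj(T,P),proj(S,P))
E
```

```text
time_s: 14.5
ee_pos: [0.5438, -0.0051, 0.2728]
eef_rot: [3.141, 0.0, 1.669]
force: [4.3, -2.7, 2.1]
grip_width: 0.0281
grip_force: 39.9
time_s: 15.3
ee_pos: [0.533, 0.1047, 0.2727]
eef_rot: [3.141, -0.0, 1.67]
force: [3.7, -2.3, 5.1]
grip_width: 0.028
grip_force: 39.9
[0.53301069 0.10466809 0.27270715] [ 3.66174987 -2.34353464  5.12497933] 0.02798785538336335
top [([0, 0, 560, 199, 37813], [293.0, 39.0]), ([193, 97, 17, 17, 215], [200.0, 105.0]), ([196, 151, 53, 50, 933], [226.0, 171.0]), ([124, 156, 155, 240, 13995], [197.0, 286.0]), ([326, 166, 29, 50, 931], [340.0, 190.0]), ([1, 191, 75, 119, 7331], [40.0, 250.0]), ([291, 268, 15, 17, 47], [295.0, 278.0]), ([552, 270, 8, 9, 48], [556.0, 274.0]), ([552, 291, 8, 42, 280], [556.0, 313.0]), ([64, 353, 84, 67, 2232], [105.0, 381.0]), ([275, 374, 5, 13, 26], [277.0, 380.0]), ([152, 399, 132, 21, 1154], [227.0, 413.0]), ([505, 400, 55, 20, 833], [532.0, 412.0]), ([293, 411, 10, 9, 41], [297.0, 416.0]), ([81, 413, 27, 7, 56], [96.0, 416.0])]
side [([263, 46, 217, 310, 12050], [395.0, 122.0]), ([116, 98, 163, 130, 238], [189.0, 169.0]), ([473, 104, 65, 87, 1978], [500.0, 157.0]), ([216, 135, 44, 44, 589], [241.0, 153.0]), ([288, 174, 19, 9, 102], [299.0, 178.0]), ([161, 201, 14, 13, 133], [167.0, 207.0]), ([167, 226, 8, 15, 71], [170.0, 234.0]), ([321, 227, 15, 11, 105], [328.0, 233.0]), ([55, 229, 60, 49, 120], [84.0, 253.0]), ([486, 245, 15, 24, 77], [494.0, 260.0]), ([504, 250, 56, 170, 5840], [540.0, 353.0]), ([191, 278, 71, 64, 3489], [226.0, 310.0]), ([6, 299, 23, 20, 53], [17.0, 308.0]), ([410, 325, 64, 29, 194], [445.0, 333.0]), ([87, 360, 152, 60, 4517], [154.0, 399.0]), ([0, 366, 52, 54, 1404], [17.0, 402.0])]
[ 0.559753 -0.146528  0.115   ] [334.62208936 187.38031352] [284.19963699 175.32574195]
```

```bash
python3 -m jog '[[0,0,0,0,0,0],[0,0,0,0,0,0],[0,0,0,0,0,0],[0,0,0,0,0,0],[0,0,0,0,0,0],[0,0,0,0,0,0]]' 75 40
python3 -m jog '[[0,0,-5,0,0,0],[0,0,-10,0,0,0],[-5,0,-15,0,0,0],[-10,0,-15,0,0,0],[-15,0,-15,0,0,0],[-20,0,-15,0,0,0],[-25.5,0,-15,0,0,0],[-25.5,0,-15,0,0,0]]' 100
python3 -m jog '[[0,0,0,0,0,0],[0,0,0,0,0,0]]'
python3 - <<'E'
from h import *
np.set_printoptions(precision=4,suppress=True)
print(ctrl.get_obs()["ee_pos"])
W=ctrl.camera("wrist");im=W["img"];cv2.imwrite("pics/dish.png",im)
hsv=cv2.cvtColor(im,cv2.COLOR_BGR2HSV)
P=proj(W,np.array([.5598,-.1465,.115]));print(P)
m=cv2.inRange(hsv,(8,90,60),(32,255,255));k,l,s,ce=cv2.connectedComponentsWithStats(m)
for i in range(1,k):
    if s[i,4]>100:
        pts=np.argwhere(l==i)[:,::-1].astype(np.float32);print(s[i],ce[i],cv2.minAreaRect(pts),onz(W,ce[i],.11))
small=cv2.resize(im,(56,42),interpolation=cv2.INTER_AREA)
for r in range(0,42,2): print(" ".join("%d/%d"%(h_[0],h_[2]) if h_[1]>90 else "-%d"%h_[2] for h_ in cv2.cvtColor(small,cv2.COLOR_BGR2HSV)[r,14:42:2]))
E
```

```text
time_s: 16.0
ee_pos: [0.5332, 0.1029, 0.2726]
eef_rot: [-3.141, -0.0, 1.669]
force: [-0.4, -0.6, -0.4]
grip_width: 0.0697
grip_force: 0.0
time_s: 16.8
ee_pos: [0.5579, -0.1545, 0.4225]
eef_rot: [-3.141, 0.0, 1.666]
force: [0.6, 1.1, 0.1]
grip_width: 0.0939
grip_force: 0.0
time_s: 17.0
ee_pos: [0.5581, -0.1506, 0.4224]
eef_rot: [-3.141, -0.0, 1.668]
force: [-0.1, 0.6, -0.4]
grip_width: 0.0938
grip_force: 0.0
[ 0.5581 -0.1506  0.4224]
[277.3187 200.4169]
[273  57  10  18 150] [277.1667  65.48  ] ((277.5, 65.5), (17.0, 9.0), 90.0) [ 0.5479 -0.0285  0.11  ]
[ 87  80  30  43 620] [105.7355 102.3774] ((102.20948791503906, 101.31047058105469), (28.514381408691406, 42.14734649658203), 2.862405300140381) [ 0.3969 -0.0725  0.11  ]
[ 204  180  129   64 6111] [269.5443 211.9917] ((269.1703186035156, 212.2772979736328), (49.627471923828125, 125.68769073486328), 82.40535736083984) [ 0.5537 -0.1596  0.11  ]
[  62  285   38   62 1137] [ 76.7414 315.9349] ((79.41891479492188, 315.4864807128906), (33.208595275878906, 62.964813232421875), 9.462322235107422) [ 0.3567 -0.2962  0.11  ]
[ 451  285   38   6
[... 1016 characters left out ...]
-106 -176 18/228 15/236 16/238 22/250 14/236 19/246 22/251 -255 -105 -107 -52
-40 -94 -160 -233 15/235 16/235 20/246 14/236 20/247 21/249 -175 -105 -106 -43
-42 -84 -100 -112 18/198 -211 -187 -144 -91 -49 -103 -90 -123 -52
-69 -102 -17 -44 -44 -44 -44 -48 -61 -44 -103 -17 -100 -92
-106 -17 -35 -44 -44 -44 -44 -44 -44 -44 -103 -77 -17 -106
-49 -67 -69 -72 -70 -66 -65 -65 -78 -66 -78 -78 -67 -77
-50 -50 -54 -87 -117 -120 -120 -120 -120 -120 -119 -119 -119 -118
-83 -43 -55 -40 -37 -37 -37 -37 -55 -55 -55 -55 -55 -86
-114 -113 -112 -109 -107 -107 -107 -108 -220 -220 -226 -233 -231 -231
-20 -21 -26 -29 -32 -34 -33 -33 -33 -34 -35 -32 -29 -28
-20 -20 -20 -20 -20 -20 -20 -20 -20 -20 -27 -28 -28 -28
```

```bash
python3 - <<'E'
from h import *
np.set_printoptions(precision=4,suppress=True)
W=ctrl.camera("wrist");im=W["img"]
for uv in((204,212),(333,212),(270,180),(270,244),(277,80)): print(uv,onz(W,uv,.112))
d=np.array([.0977,-.9952]);F=np.array([.5705,-.256]);n=np.array([.9952,.0977])
for z in(.155,.195): print("hood",z,[proj(W,np.array([*(F+s*n),z])) for s in(-.06,0,.06)])
print("finger tips",[proj(W,np.array([*(ctrl.get_obs()['ee_pos'][:2]+s*.047*n),.4224-.199])) for s in(-1,1)])
g=cv2.cvtColor(im,cv2.COLOR_BGR2HSV)
for v in range(160,300,7):
    print(v,"".join("o" if (8<=h<=32 and s>90 and b>60) else "#" if b<60 else "W" if b>170 else "." for h,s,b in g[v,150:410:4].astype(int)))
T=ctrl.camera("top")["img"];g=cv2.cvtColor(T,cv2.COLOR_BGR2HSV)
for v in range(150,240,4):
    print(v,"".join("o" if (8<=h<=32 and s>90 and b>60) else "#" if b<60 else "W" if b>170 else "." for h,s,b in g[v,270:400:2].astype(int)))
E
```

```text
(204, 212) [ 0.4919 -0.1647  0.112 ]
(333, 212) [ 0.6136 -0.1525  0.112 ]
(270, 180) [ 0.5513 -0.128   0.112 ]
(270, 244) [ 0.5573 -0.1904  0.112 ]
(277, 80) [ 0.5489 -0.0402  0.112 ]
hood 0.155 [array([210.3544, 329.8959]), array([276.9459, 330.3901]), array([343.4906, 330.0602])]
hood 0.195 [array([200.6193, 360.6221]), array([277.2611, 361.3991]), array([353.8299, 360.7789])]
finger tips [array([197.0008, 245.4517]), array([353.2876, 245.7099])]
160 .................................................................
167 ................................................................#
174 ................................WWWWWWWWWWWWWWW.................#
181 ...................WWWWWWWWWWWWWWWWWWWWWWWWooWW.................#
188 .............WWWWWWWWWWWWWWWWWoooooooooooooooWWWWWW.............#
195 ............WWWWWoooooooooooooooooooooooooooo.WWWWW.............#
202 ...........WWWooooooooooooooooooooooooooooooooWWWWW............##
209 #.......WWWWWWooooooooooooooooooooooooooooooooWWWWW............##
216 #........WWWWW.oooooooooooooooooooooooooooooooWWWWWW...........##
223 ##.......WWWW
[... 1662 characters left out ...]

202 ..................oooooooooooooooooo.o.o..o.oo..o...########.....
206 ............W....ooooooo.oooo..ooooooooooo.o.o.......#######.....
210 ............W....ooo.ooo.oo.o....oooooooo.....o....o.#######.....
214 ............W...o..oooooooooooo.ooo......o..o.oooo..o###....#....
218 ...................ooooo.o.oooo.oo.o......o.o..o.....#####..#....
222 ............o.ooo.oooo..o.ooooo.ooo.ooo.oo...oooo....######.#....
226 ...........ooooo.oo.o.ooo.oooo.oo.oooo.o...ooo.oo....#########...
230 ...........oo.ooooooooo...ooooooo.ooo.oo.oo.ooo.o...##########...
234 ..........ooooooooooo.oo...ooo..o.o..oooo..o........####..####...
238 ..........ooooo.ooo.ooooo.oooooooo..ooo.o..oo.ooo...##########...
```

```bash
python3 - <<'E'
from h import *
np.set_printoptions(precision=4,suppress=True)
W=ctrl.camera("wrist");g=cv2.cvtColor(W["img"],cv2.COLOR_BGR2HSV)
m=cv2.inRange(g,(8,90,60),(32,255,255))|cv2.inRange(g,(0,0,150),(180,255,255));m[:165]=0;m[252:]=0;m[:,:170]=0;m[:,365:]=0
m=cv2.morphologyEx(m,cv2.MORPH_OPEN,np.ones((9,9)))
pts=np.argwhere(m)[:,::-1].astype(np.float32);print(cv2.boundingRect(pts))
def rect(pts,z):
    X=np.array([onz(W,p,z)[:2] for p in pts[::7]],np.float32)
    r=cv2.minAreaRect(X*1000);b=cv2.boxPoints(r);e=[b[1]-b[0],b[2]-b[1]];L=max(e,key=np.linalg.norm);L=L*np.sign(L[0]);print(z,np.array(r[0])/1000,r[1],"yaw long",np.arctan2(L[1],L[0]))
    return np.array(r[0])/1000,np.arctan2(L[1],L[0])
rect(pts,.119)
po=np.argwhere(cv2.inRange(g,(8,90,60),(32,255,255))[175:252,195:340])[:,::-1].astype(np.float32)+(195,175)
c,y=rect(po,.112)
go(c[0],c[1]+.006,.242,y)
E
```

```text
(171, 169, 183, 81)
0.119 [ 0.5439 -0.1584] (175.20851135253906, 67.6008071899414) yaw long 0.2325686
0.112 [ 0.5537 -0.1596] (117.95137786865234, 48.123600006103516) yaw long 0.23411866
tool cm [-0.35 -0.49  0.04] rot [ 0.    -0.     1.436] t 17.2 F [ 0.7  0.2 -0.1] w 0.0938
```

```bash
python3 -m jog '[[-0.3,-0.5,0,0,0,1.436],[-0.3,-0.5,0,0,0,1.436],[-0.3,-0.5,0,0,0,1.436],[-0.3,-0.5,0,0,0,1.436],[-0.3,-0.5,0,0,0,1.436],[-0.3,-0.5,0,0,0,1.436],[-0.3,-0.5,0,0,0,1.436],[-0.3,-0.5,0,0,0,1.436]]'
python3 -m jog '[[0,0,0,0,0,0.23],[0,0,0,0,0,0.23],[0,0,0,0,0,0.23],[0,0,0,0,0,0.23]]'
python3 - <<'E'
from h import *
np.set_printoptions(precision=4,suppress=True)
W=ctrl.camera("wrist");g=cv2.cvtColor(W["img"],cv2.COLOR_BGR2HSV)
go(.5537,-.154,.113,.233)
print(proj(W,np.array([.5537,-.1596,.112])))
for v in range(130,330,7):
    print(v,"".join("o" if (8<=h<=32 and s>90 and b>60) else "#" if b<60 else "W" if b>170 else "." for h,s,b in g[v,130:430:4].astype(int)))
E
```

```text
time_s: 18.0
ee_pos: [0.5535, -0.1533, 0.4228]
eef_rot: [3.141, -0.0, 0.464]
force: [-0.1, 0.4, -0.0]
grip_width: 0.0938
grip_force: 0.0
time_s: 18.4
ee_pos: [0.5535, -0.1536, 0.4227]
eef_rot: [3.142, -0.0, 0.242]
force: [0.4, -1.0, 0.3]
grip_width: 0.0939
grip_force: 0.0
tool cm [ 0.01  0.02 12.93] rot [ 0.    -0.     0.009] t 18.45 F [-0.5  0.3  0. ] w 0.0939
[279.6948 205.6237]
130 WWWWWWWWWW...##..................WWWWWWWWWWW##.........................####
137 WWWWWWWWWW...##..............WWWWWWWWWWWWWWWWWW........................####
144 WWWWWWWWWW...#...............WWooooooooooooooWW#......................#####
151 WWWWWWWWWW..##...............WWooooooooooooooWW#......................#####
158 .........W..##...............WWooooooooooooooWW#.....................######
165 WWWWWWWW.W..##...............WWooooooooooooooWW##....................######
172 W.WoWWWWW...##...............WWooooooooooooooWW##...................#######
179 W.WoooWWW...##...............WWooooooooooooooWW#....................#######
186 WWWWWWWWW...#.................WooooooooooooooWW#..........#####....#####
[... 903 characters left out ...]
#..............WWWWWWWWWWWWWW..######......######...........
277 W.......#######..................WWWWWWWWW.###########.....######..........
284 .......#######...................WWWWWWWW..##############...######.........
291 ......#######............................###################.#######.......
298 ......###############....................###########################.......
305 ............................##.############################################
312 ..................#........#...############################################
319 ...............#.#######..#################################################
326 ..............#############################################################
```

The dish lies clean across the fingers: rim at columns 248–316 and rows 137–274, centre as predicted. Descend and grip.

```bash
python3 -m jog '[[0,0,4,0,0,0],[0,0,8,0,0,0],[0,0,11,0,0,0],[0,0,12.9,0,0,0],[0,0,12.9,0,0,0],[0,0,12.9,0,0,0]]'
python3 -m jog '[[0,0,0,0,0,0],[0,0,0,0,0,0],[0,0,0,0,0,0],[0,0,0,0,0,0],[0,0,0,0,0,0],[0,0,0,0,0,0],[0,0,0,0,0,0]]' 0 40
```

```text
time_s: 19.05
ee_pos: [0.5537, -0.1542, 0.2944]
eef_rot: [3.141, -0.0, 0.24]
force: [0.6, 0.7, 0.1]
grip_width: 0.0939
grip_force: 0.0
time_s: 19.75
ee_pos: [0.5536, -0.1543, 0.2942]
eef_rot: [3.141, -0.001, 0.239]
force: [2.2, -1.3, 5.7]
grip_width: 0.0617
grip_force: 40.0
```

```bash
python3 -m jog '[[0,0,-1,0,0,0],[0,0,-3,0,0,0],[0,0,-7,0,0,0],[0,0,-11,0,0,0],[0,0,-13,0,0,0],[0,0,-13,0,0,0]]'
python3 - <<'E'
from h import *
T=ctrl.camera("top");print("tumbler",onz(T,(169,153),0),"trivet",onz(T,(161,229.3),.012),"pepper",onz(T,(208,124),0))
g=cv2.cvtColor(T["img"],cv2.COLOR_BGR2HSV);m=cv2.inRange(g,(8,90,60),(32,255,255))[190:270,120:202]
m=cv2.morphologyEx(m,cv2.MORPH_OPEN,np.ones((5,5)));p=max(cv2.findContours(m,0,1)[0],key=cv2.contourArea);print(cv2.fitEllipse(p),cv2.boundingRect(p))
go(.463,.289,.243,.239)
E
```

```text
time_s: 20.35
ee_pos: [0.5533, -0.1541, 0.4264]
eef_rot: [3.14, -0.003, 0.239]
force: [0.2, 0.1, -4.8]
grip_width: 0.0616
grip_force: 40.0
tumbler [0.66964085 0.28251075 0.        ] trivet [0.46255584 0.28834596 0.012     ] pepper [0.75258896 0.18195116 0.        ]
((40.09512710571289, 39.06718444824219), (70.47074890136719, 72.6047592163086), 47.004791259765625) (4, 3, 73, 73)
tool cm [ 1.710e+00 -4.518e+01  4.000e-02] rot [ 0. -0. -0.] t 20.4 F [ 0.1 -0.5 -5.2] w 0.0617
```

```bash
python3 -m jog '[[0.1,-1.5,0,0,0,0],[0.2,-4,0,0,0,0],[0.4,-7.5,0,0,0,0],[0.5,-11,0,0,0,0],[0.6,-14.5,0,0,0,0],[0.8,-18,0,0,0,0],[0.9,-21.5,0,0,0,0],[1,-25,0,0,0,0]]'
python3 -m jog '[[0.1,-3.5,0,0,0,0],[0.2,-7,0,0,0,0],[0.4,-10.5,0,0,0,0],[0.5,-14,0,0,0,0],[0.6,-17,0,0,0,0],[0.7,-19.2,0,0,0,0],[0.7,-20.2,0,0,0,0],[0.7,-20.2,0,0,0,0]]'
python3 -c "
from h import *
go(.463,.289,.051,.239)"
```

```text
time_s: 21.2
ee_pos: [0.503, 0.093, 0.4217]
eef_rot: [-3.141, 0.003, 0.239]
force: [-0.2, 0.4, -4.5]
grip_width: 0.0619
grip_force: 40.0
time_s: 22.0
ee_pos: [0.4625, 0.2898, 0.4223]
eef_rot: [3.141, 0.002, 0.24]
force: [0.8, 0.0, -4.9]
grip_width: 0.0617
grip_force: 40.0
tool cm [ 0.08  0.08 19.09] rot [0.001 0.002 0.001] t 22.0 F [ 0.8  0.  -4.9] w 0.0617
```

```bash
python3 -m jog '[[0,0,3,0,0,0],[0,0,7,0,0,0],[0,0,11,0,0,0],[0,0,14,0,0,0],[0,0,16.5,0,0,0],[0,0,18,0,0,0],[0,0,18.3,0,0,0],[0,0,18.5,0,0,0]]'
python3 -m jog '[[0,0,0.15,0,0,0],[0,0,0.3,0,0,0],[0,0,0.45,0,0,0],[0,0,0.55,0,0,0],[0,0,0.55,0,0,0]]'
```

```text
time_s: 22.8
ee_pos: [0.4633, 0.2883, 0.2387]
eef_rot: [3.141, 0.0, 0.238]
force: [-0.3, -0.6, -5.1]
grip_width: 0.0618
grip_force: 40.0
time_s: 23.3
ee_pos: [0.463, 0.289, 0.2332]
eef_rot: [-3.142, -0.0, 0.239]
force: [0.3, -0.4, -4.6]
grip_width: 0.062
grip_force: 40.0
```

```bash
python3 -m jog '[[0,0,0.05,0,0,0],[0,0,0.1,0,0,0],[0,0,0.1,0,0,0]]'; python3 -m jog '[[0,0,0.05,0,0,0],[0,0,0.1,0,0,0],[0,0,0.1,0,0,0]]'
```

```text
time_s: 23.6
ee_pos: [0.4631, 0.289, 0.2323]
eef_rot: [-3.142, -0.0, 0.239]
force: [-0.8, -0.4, -2.4]
grip_width: 0.0617
grip_force: 40.0
time_s: 23.9
ee_pos: [0.4631, 0.2891, 0.2322]
eef_rot: [3.142, -0.0, 0.239]
force: [-7.1, -3.2, 10.9]
grip_width: 0.0616
grip_force: 40.0
```

Contact made; release, rise, and check the dish from the top view numerically.

```bash
python3 -m jog '[[0,0,0,0,0,0],[0,0,0,0,0,0],[0,0,0,0,0,0],[0,0,0,0,0,0],[0,0,0,0,0,0],[0,0,0,0,0,0],[0,0,0,0,0,0]]' 100
python3 -m jog '[[0,0,-2,0,0,0],[0,0,-5,0,0,0],[0,0,-10,0,0,0],[0,0,-15,0,0,0],[0,0,-19,0,0,0],[0,0,-19,0,0,0]]'
python3 - <<'E'
from h import *
W=ctrl.camera("wrist");g=cv2.cvtColor(W["img"],cv2.COLOR_BGR2HSV)
print("expect",proj(W,np.array([.463,.289,.05])))
for v in range(90,330,8):
    print(v,"".join("o" if (8<=h<=32 and s>90 and b>60) else "#" if b<60 else "W" if b>170 else "." for h,s,b in g[v,130:430:5].astype(int)))
T=ctrl.camera("top");g=cv2.cvtColor(T["img"],cv2.COLOR_BGR2HSV)
m=cv2.inRange(g,(8,100,60),(32,255,255))[:,240:]*0
# handle / button in top view
b=cv2.inRange(g,(12,140,140),(28,255,255))
k,l,s,c=cv2.connectedComponentsWithStats(b[165:215,225:360]);print([(s[i].tolist(),np.round(c[i]+(225,165),1).tolist(),onz(T,c[i]+(225,165),.1045).round(4)) for i in range(1,k) if s[i,4]>4])
go(.5310,.1047,.2,1.669)
E
```

```text
time_s: 24.6
ee_pos: [0.4631, 0.289, 0.2311]
eef_rot: [3.142, 0.0, 0.239]
force: [-0.7, 0.8, 0.9]
grip_width: 0.094
grip_force: 0.0
time_s: 25.2
ee_pos: [0.463, 0.289, 0.4269]
eef_rot: [-3.139, -0.009, 0.239]
force: [-0.8, 0.5, 0.6]
grip_width: 0.0941
grip_force: 0.0
expect [274.44222174 193.8829639 ]
90 ............................................................
98 ............................................................
106 ............................................................
114 .......................ooooooooooo..........................
122 ....................ooooooooooooooooo.......................
130 ..................ooooooooWWWWWWWoooooo.....................
138 .................oooooooWWWWWWWWW..oooooo...................
146 ................ooooooooWoooooooooWooooooo..................
154 ...............oooooooooWoooooooooWoooooooo.................
162 ...............oooooooooWoooooooooWoooooooo...............WW
170 ..............ooooooooooWoooooooooWooooooooo..............WW
178 ..............ooooooooooWoooooooooWooooooooo.............WW.
186 ..............o
[... 623 characters left out ...]
.......
266 ........#####...............................#######.........
274 .......#####................................########........
282 ......#####.................................#########.......
290 .....#####..................................##########......
298 ....#####.......................................######......
306 ############################################################
314 ................#......#.....##.....##..###################.
322 ..............########.############.########################
[([57, 27, 4, 2, 7], [283.3, 192.4], array([ 0.5467, -0.0239,  0.1045]))]
tool cm [ 2.25 19.51  4.08] rot [ 0.00e+00 -1.00e-03 -1.43e+00] t 25.3 F [-0.3 -0.3 -0.3] w 0.0939
```

The dish stands centred on the trivet and the handle is still clipped. Next I push the tray in by the handle's end with closed fingers.

```bash
python3 -c "
from h import *
go(.525,.190,.2,1.669)"
```

```text
tool cm [ 3.69 11.08  4.08] rot [ 0.00e+00 -1.00e-03 -1.43e+00] t 25.3 F [-0.3 -0.3 -0.3] w 0.0939
```

```bash
python3 -m jog '[[1,3,0,0,0,-0.15],[3.7,7,0,0,0,-1.43],[3.7,11.1,2,0,0,-1.43],[3.7,11.1,4,0,0,-1.43],[3.7,11.1,4,0,0,-1.43],[3.7,11.1,4,0,0,-1.43],[3.7,11.1,4,0,0,-1.43],[3.7,11.1,4,0,0,-1.43]]' 0 40
python3 -m jog '[[0,0,0,0,0,-0.23],[0,0,0,0,0,-0.23],[0,0,0,0,0,-0.23]]'
python3 - <<'E'
from h import *
np.set_printoptions(precision=4,suppress=True)
go(.525,.190,.0905,1.669)
W=ctrl.camera("wrist");g=cv2.cvtColor(W["img"],cv2.COLOR_BGR2HSV)
T=ctrl.camera("top");t=T["img"][178:206,216:290].mean(2).astype(int)
print("expect end",proj(T,np.array([.528,.158,.102])))
g=T["img"].mean(2).astype(int)
for v in range(180,212,3): print(v,"".join("#" if b<60 else "W" if b>170 else "." for b in g[v,190:300:2]))
E
```

```text
time_s: 26.1
ee_pos: [0.5252, 0.1898, 0.379]
eef_rot: [-3.138, 0.001, 1.435]
force: [0.1, -0.3, -0.0]
grip_width: 0.0337
grip_force: 0.0
time_s: 26.4
ee_pos: [0.5252, 0.1898, 0.3792]
eef_rot: [-3.139, 0.001, 1.66]
force: [0.9, -0.3, -0.2]
grip_width: 0.0095
grip_force: 0.0
tool cm [ 0.02  0.02 10.83] rot [-0.003  0.001 -0.009] t 26.4 F [ 0.9 -0.3 -0.2] w 0.0095
expect end [207.6057 198.6213]
180 ....#.............................................W....
183 ....##.................................................
186 ....##.......................................WWWWWW.#..
189 .....#................................WWWWWWWWWWWWW....
192 .....##..............#...##...........WWWWWWW....WW....
195 ......#.....############..##...........WWWWWWWWWWWW....
198 ##....#.....#..####..###..##............WWWWWWWW.......
201 #######.....################.......................W...
204 ..######....#############..........................W...
207 .......##..............................................
210 ......###..........................................W...
```

```bash
python3 -m jog '[[0,0,5,0,0,-0.01],[0,0,9,0,0,-0.01],[0,0,10.8,0,0,-0.01],[0,0,10.8,0,0,-0.01],[0,0,10.8,0,0,-0.01]]'
python3 -m jog '[[-1,0,0,0,0,0],[-2,0,0,0,0,0],[-3,0,0,0,0,0],[-4.5,0,0,0,0,0],[-6,0,0,0,0,0],[-8,0,0,0,0,0],[-10,0,0,0,0,0],[-12,0,0,0,0,0]]'
```

```text
time_s: 27.0
ee_pos: [0.5255, 0.1899, 0.2736]
eef_rot: [3.142, -0.0, 1.668]
force: [0.1, -1.1, -0.0]
grip_width: 0.0003
grip_force: 0.0
time_s: 27.8
ee_pos: [0.5371, 0.0687, 0.2734]
eef_rot: [3.141, -0.0, 1.668]
force: [0.6, 3.0, 1.1]
grip_width: 0.0005
grip_force: 1.4
```

```bash
python3 -m jog '[[-2,0,0,0,0,0],[-4,0,0,0,0,0],[-6,0,0,0,0,0],[-8,0,0,0,0,0],[-9.5,0,0,0,0,0],[-10.5,0,0,0,0,0],[-11.2,0,0,0,0,0],[-11.4,0,0,0,0,0]]'
python3 -m jog '[[-0.2,0,0,0,0,0],[-0.4,0,0,0,0,0],[-0.6,0,0,0,0,0],[-0.6,0,0,0,0,0]]'
```

```text
time_s: 28.6
ee_pos: [0.5482, -0.0435, 0.273]
eef_rot: [-3.141, -0.0, 1.668]
force: [-0.6, 2.6, 0.4]
grip_width: 0.0007
grip_force: 1.1
time_s: 29.0
ee_pos: [0.5488, -0.0482, 0.2731]
eef_rot: [-3.141, -0.002, 1.669]
force: [-0.9, 8.3, 0.1]
grip_width: 0.0003
grip_force: 4.2
```

```bash
python3 -m jog '[[-0.1,0,0,0,0,0],[-0.2,0,0,0,0,0],[-0.2,0,0,0,0,0]]'
python3 -m jog '[[2,0,0,0,0,0],[5,0,0,0,0,0],[5,0,-5,0,0,0],[5,0,-10,0,0,0],[5,0,-12,0,0,0],[5,0,-12,0,0,0]]'
python3 - <<'E'
from h import *
np.set_printoptions(precision=4,suppress=True)
T=ctrl.camera("top");g=cv2.cvtColor(T["img"],cv2.COLOR_BGR2HSV)
b=cv2.inRange(g,(12,140,140),(28,255,255));k,l,s,c=cv2.connectedComponentsWithStats(b[165:215,340:400]);print([(s[i].tolist(),onz(T,c[i]+(340,165),.1045)) for i in range(1,k) if s[i,4]>3])
m=cv2.inRange(g,(8,90,60),(32,255,255))[190:270,120:202]
for v in range(0,80,4): print("".join("o" if x else "." for x in m[v,::2]))
o=ctrl.get_obs();print(o["ee_pos"],o["force"])
E
```

```text
time_s: 29.3
ee_pos: [0.5489, -0.049, 0.2731]
eef_rot: [-3.141, -0.004, 1.67]
force: [-1.5, 21.5, 2.5]
grip_width: 0.0009
grip_force: 10.8
time_s: 29.9
ee_pos: [0.5441, -0.0011, 0.3965]
eef_rot: [3.136, 0.001, 1.669]
force: [0.3, 0.2, 0.3]
grip_width: 0.0007
grip_force: 0.0
[([30, 20, 6, 2, 10], array([ 0.5689, -0.2403,  0.1045]))]
.........................................
................ooooooooo................
............o........ooooooooo...........
.........oooo............oooooooo........
.......oooo....ooooooo....ooooooooo......
.....oooooo..oooooooooo...oooooooooo.....
....oooooooo.oooooooooo...ooooooooooo....
....oooooooo..ooooooooo....ooooooooooo...
...ooooooooo..oooooooooo...ooooooooooo...
...ooooooooo...ooooooooo...oooooooooooo..
..ooooooooooo..ooooooooo....ooooooooooo..
...oooooooooo..oooooooooo...oooooooooo...
...oooooooooo...ooooooooo...oooooooooo...
...ooooooooooo..ooooooooo....oooooooo....
....oooooooooo..oooooooooo...ooooooo.....
.....oooooooooo..oooo........oooooo......
.......oooooooo............oooooo........
.........ooooooooo........ooooo..........
............ooooooooooooooo..............
.........................................
[ 0.544  -0.0011  0.394 ] [-0.3897 -0.1636 -1.2349]
```

Tray at its stop (button ~17 mm from the front face, through the hole), dish centred, robot clear. Handing in.

```bash
python3 -c "
from station import ctrl
print(ctrl.hand_in())"
```

```text
the job is handed in; nothing more can be done
None
```

The job is handed in after about 30 s of robot time; my last camera and force checks showed the handle clipped on with its button up, the dish centred on the trivet and the empty tray pushed back to its stop, but the hand-in returned no verdict.

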